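# Drive the seized hinge pin of the clay extruder down with a drift

## Robot

A 7-joint arm with a two-finger parallel gripper is mounted at the origin on the work surface. World frame = base frame: x ahead of the robot, y to its left, z up, the work surface at z = 0. Lengths are in m, angles in rad, forces in N, time in s.
With the tool pointing down it reaches from about 0.4 to 0.9 m from the base axis. Payload 5.5 kg.
Tool frame: the origin (TCP) lies at the very end of the fingers, on their centre line; the grasp point (between the pads) lies 19 mm behind it; z points along the fingers, y is the line along which they close (so a half turn about z gives the same grasp; the last joint's range is limited). The gripper opens to 85 mm and grips with 20 to 120 N. Pads are 22 mm wide; open, the fingers measure 114 mm over their backs; the gripper's body (76 mm by 85 mm) begins 54 mm behind the grasp point. The pads swing forward as they close: fully open they stand 13 mm farther back than shut.
Start: joints at [1.527, 0.501, -0.427, 1.55, 0.221, 1.138, -0.21], TCP at [0.196, -0.62, 0.231] pointing down, gripper open.
Joint ranges: [-2.88, 2.88], [-0.31, 2.03], [-1.54, 1.56], [0.2, 2.42], [-1.41, 4.55], [0.19, 2.02], [-2.57, 2.57]. Speed limits (rad/s): [2.57, 2.57, 3.14, 3.14, 3.14, 3.14, 3.14].

## Interface

Orientations are given as a unit quaternion [x, y, z, w].
In Python, from plant import telemetry, capture, camera_params, arm, finder gives the robot as it stands.
- The arm moves only by the tool move_arm, never from a script. Its arguments are lists of equal length, an entry for each row: "rot": the turn, a rotation vector about the tool's x, y, z scaled (see below), a list of three; "offset": the shift along the tool's x, y, z scaled (see below), a list of three; "jaw": the opening, from -1 (shut) to 1 (fully open). A call has 1 to 8 rows; each row shifts and turns the commanded pose from where the row before left it, along the tool's axes as they then stand; what a row does not reach is not made up. The controller multiplies each number of a shift by 12 cm and each number of a turn by pi rad. A row lasts 1/10 s, in which the tool goes at most 50 mm and 8.59 degrees, less where a joint would pass 70% of its speed; a pose out of reach is approached as far as the arm can. A call with a number of a shift or a turn outside -1 to 1 is refused whole. A call with a gripper value outside its range is refused whole. The fingers move at their own pace and stop on an object; the grip force is fixed at half the most. Time passes only in rows, so rows that do not move let the fingers close. It gives the time, the measured TCP pose, the force, the opening and the grip force at its end, in the units of the state.
- telemetry.sense(): the state, without advancing time (a new reading comes with each control period).
- capture(name): name is "scene" or "top"; returns the picture (420x560x3 uint8, blue, green, red); there is no depth.
- camera_params(name): a dict with "fovy" (degrees; the focal length in pixels is half the picture's height over the tangent of half this angle, whatever the lens; pixels are square), "cx", "cy" (the principal point, pixels), "R" (3x3) and "t" (3): a world point X has camera coordinates R X + t. Camera axes: x right, y down, z forward; pixel columns grow to the right and rows downward; lengths in m; the calibration is good to about 2 mm. A picture is of the moment at which its call begins. camera_params takes no time and is no camera call.
- arm.close_job(): hands the job in; it is judged then, once.
Trained networks look in the newest picture that a camera, given by its name, has taken for a name from the list of things; names that differ only in an ending like _2 or _b are one class to them, and where a whole thing is asked for, a point or a joint stands for the part that bears it (a point fixed in the world has none). Each returns a list of dicts, best first, with "confidence" (0 to 1); they miss things now and then, are a little off and sometimes report something else, mostly with a low value. They report only what shows in the picture. A call takes as long as a camera call. They do not tell look-alikes from the thing itself.
- finder.find_in(query, camera): "box" ([left, top, right, bottom] in pixels, round what is visible of it).
The state is a dict: "t": time; "joint_positions": joint angles; "joint_velocities": joint speeds; "joint_torque": joint torques, N m; "position": TCP position; "orientation": TCP orientation; "ft_force": force on the tool from outside, world axes, zero at the start; "moment": the same for the moment, N m; "grip_width": finger opening in m; "grasp_force": force on a finger pad.
Only numpy, scipy, OpenCV 4.12 (cv2) and the standard library are available. Lean on these libraries where they do the work, as an engineer would, in place of code of your own. Each camera call takes 0.05 s, during which the arm holds its last target. There are 200 camera calls.

## Task

The hinge pin of the clay extruder's die gate is stuck. Take the steel drift punch from the tool block, feel its nose into the bore on top of the worn hinge and press the pin steadily down until its head lands on the rubber buffer below, never bearing on the extruder with the drift harder than about 25 N; then stand the drift back upright in its own hole and let go. Leave the other tools in the block where they are.

Things in the scene. Friction and masses are not known exactly. Their poses are not given: they have to be found in the camera images.
- extruder: bench clay extruder, fixed: a lying aluminium barrel (88 mm diameter, collars 98 mm, top 132 mm above the table) on a grey foot. Origin on the table under the nominal hinge-pin axis, z up. The barrel is parallel to its y axis, from y -12 mm (die gate) to -230 mm, then a crank to -325 mm; barrel axis at x -85 mm, height 83 mm
- bore_nominal (a point): nominal middle of the bore's mouth, level with the flat top of the hinge collar: 120 mm above the table, on the extruder's nominal pin axis. The hinge is badly worn: collar, bore and pin really stand 3 to 6 mm off this point sideways, in any direction, differently each time, and stay put. No reading gives this: feel (or look) for the bore
- buffer_top (a point): middle of the top of a black rubber buffer, 34 mm diameter, 25 mm high, fixed under the hinge, on the nominal axis. The hinge above is an upright round collar of 42 mm diameter, from 65 to 120 mm above the table, with a flat top; a plain bore of 10.5 mm diameter runs upright through its middle. A 52 mm grey ring girds its foot
- hinge_pin (a joint): how far the stuck pin is driven down, m; starts at 0 to 0.004. Pin 9 mm diameter, upright in the bore, moves only along it and stays where left; its flat top is 4 mm below the collar's top at value 0; an 18 mm head hangs beneath the collar. It takes about 8 to 10 N to move it slowly. At 0.034 the head meets the rubber buffer, and it comes up solid (hardly any give)
- drift: plain steel drift punch, about 0.16 kg, 125 mm long: nose 8 mm diameter, 50 mm long, then a square shoulder and a round body 18 mm diameter, 75 mm long (grip here). Origin at the nose's flat tip, z along the drift to its butt. It stands nose down in one of the tool block's holes, shoulder resting on the block; the only all-metal tool there
- drift_shoulder (a point): centre of the drift's shoulder, 50 mm from the nose's tip along the drift
- tool_block: fixed wooden block 210 x 70 x 62 mm (its x, y, z), origin at the middle of its underside. Three upright holes of 12 mm diameter, 54 mm deep, with 2 mm chamfers, at x -70, 0 and +70 mm on its centre line; each holds one tool, in any order
- modeller: wooden modelling tool with a flat blade on top, standing in the block, 18 mm handle, 118 mm long, origin at its lower tip; leave it
- trimmer: dark wooden trimming tool with a wire loop on top, standing in the block, 18 mm handle, 118 mm long, origin at its lower tip; leave it
Not all that is in view belongs to the job. Leave any blue, purple or red look-alike of the drift alone.

How it is judged:
By the outcome, as a careful person would: the job done as asked, in the order asked, and still so for the second after the job is handed in, with the robot touching nothing.
It also fails if it takes over 72 s, if anything falls off the work surface, if the arm or the gripper's body presses on something with over 40 N, if the wrist force passes 120 N, or if a joint passes its speed limit or range.

## Working session

There is one attempt and no reset: what is moved stays moved. The work goes in short steps, Python scripts to look and compute and a tool call to move; the robot and the scene stay as the last step left them, time stands still between calls to the robot, and variables do not carry over. Pictures are saved under pics/ and viewed, at most 10 in all, crops included, and the job is handed in when it is done.

Besides the shell and the picture viewer there is one more tool, called after "Emit:" as a command line: name --argument value ..., lists and objects as JSON in quotes. move_arm: Moves the arm, as the interface text tells. Shifts and turns lie within -1 to 1; 1 stands for 12 cm of shift or pi rad of turn. Its arguments: {"type":"object","properties":{"rot":{"type":"array","items":{"type":"array","items":{"type":"number"}}},"offset":{"type":"array","items":{"type":"array","items":{"type":"number"}}},"jaw":{"type":"array","items":{"type":"number"}}},"required":["rot","offset","jaw"]}

```bash
mkdir -p pics; ls; python3 - <<'E'
from plant import telemetry, capture, camera_params, finder
import cv2
s=telemetry.sense();print({k:s[k] for k in('t','position','orientation','ft_force','grip_width')})
for c in('scene','top'):
    im=capture(c);cv2.imwrite(f'pics/{c}0.png',im)
    p=camera_params(c);print(c,p)
    for q in('drift','tool_block','extruder','modeller','trimmer','hinge_pin'):
        print(q,[( [round(v) for v in d['box']],round(d['confidence'],2)) for d in finder.find_in(q,c)[:4]])
E
```

```text
pics
{'t': 0.0, 'position': array([ 0.19603257, -0.61901318,  0.23025178]), 'orientation': array([ 9.88254777e-01,  1.52812067e-01, -1.31311369e-04, -9.75228328e-04]), 'ft_force': array([ 0.03864855, -0.6179248 , -0.16633642]), 'grip_width': 0.08586071263731823}
scene {'fovy': 45.690407032455205, 'cx': 283.83489572009665, 'cy': 217.38190920927568, 'R': array([[-0.75008878,  0.6610247 , -0.02032671],
       [ 0.49297758,  0.53838302, -0.68345946],
       [-0.44084003, -0.52267588, -0.72970542]]), 't': array([ 0.36846298, -0.2595514 ,  1.21704087])}
drift [([330, 270, 343, 307], 0.89), ([314, 230, 324, 282], 0.69), ([314, 327, 328, 371], 0.6), ([290, 248, 302, 301], 0.59)]
tool_block [([302, 243, 432, 352], 0.65)]
extruder [([178, 84, 302, 213], 0.72)]
modeller [([397, 233, 412, 265], 0.6)]
trimmer [([303, 240, 431, 352], 0.28)]
hinge_pin []
top {'fovy': 56.933764343687216, 'cx': 279.40880947202936, 'cy': 212.58957940372537, 'R': array([[-0.12773799, -0.99179516, -0.00503711],
       [-0.96654485,  0.12562165, -0.22362973],
       [ 0.22242766, -0.02369742, -0.97466116]]), 't': array([0.17180226, 0.54540483, 0.65788667])}
drift [([231, 172, 243, 196], 0.76), ([185, 184, 203, 205], 0.64), ([155, 149, 179, 175], 0.62)]
tool_block [([174, 186, 222, 297], 0.82)]
extruder [([344, 191, 560, 294], 0.97), ([183, 273, 201, 283], 0.59), ([174, 183, 221, 298], 0.5)]
modeller [([183, 269, 202, 280], 0.55)]
trimmer [([186, 228, 200, 245], 0.44)]
hinge_pin []
```

View pics/scene0.png

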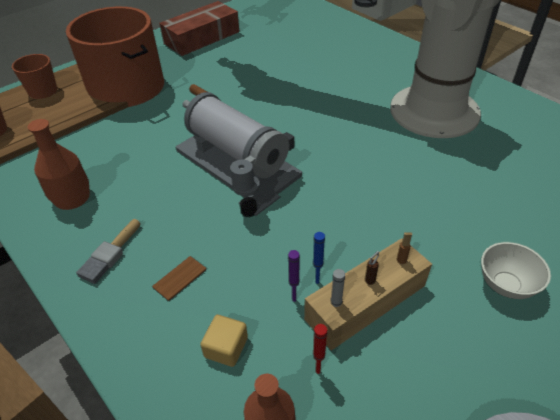

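View pics/top0.png

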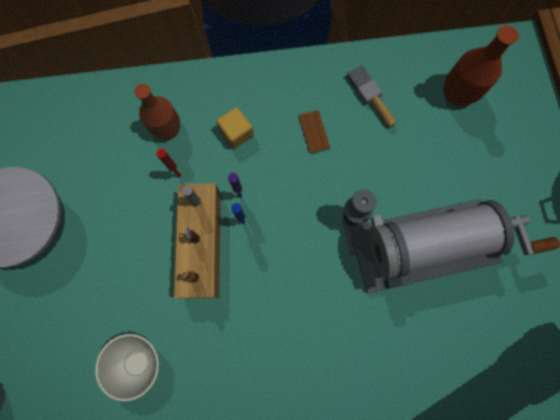

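The grey metal drift stands in the block (scene 338,288; top 194,193). Possible confusions are blue (scene 319,255), purple (294,275) and red (320,345), all coloured and outside the block, plus the wooden trimmer (372,270) and modeller (404,248). I choose the grey one and check it in a close crop together with the hinge.

```bash
python3 - <<'E'
import cv2,numpy as np
s=cv2.imread('pics/scene0.png');t=cv2.imread('pics/top0.png')
def c(im,x,y,w,h,k):
    return cv2.resize(im[y:y+h,x:x+w],(400,300),interpolation=cv2.INTER_CUBIC)
# each tile: scene block (300,225)+140x105 ; top block (150,180)+160x120; scene hinge(215,135)+100x75; top hinge (335,180)+80x60
cv2.imwrite('pics/crop1.png',np.vstack([np.hstack([c(s,298,228,140,130,1) if 0 else c(s,296,232,160,120,1),c(t,150,180,160,120,1)]),np.hstack([c(s,215,145,100,75,1),c(t,330,180,80,60,1)])]))
E
```

```text
(no output)
```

View pics/crop1.png

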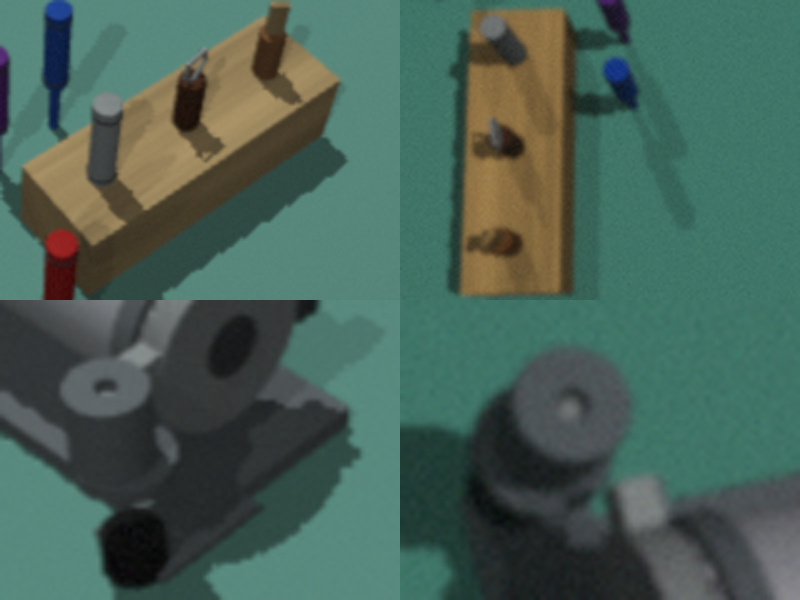

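```bash
cat > h.py <<'E'
import numpy as np
from plant import camera_params
from scipy.spatial.transform import Rotation
def ray(c,u,v,z):
    p=camera_params(c);f=210/np.tan(np.radians(p['fovy']/2));R=np.array(p['R']);t=np.array(p['t'])
    o=-R.T@t;d=R.T@np.array([(u-p['cx'])/f,(v-p['cy'])/f,1]);return np.round(o+d*(z-o[2])/d[2],4)
def proj(c,X):
    p=camera_params(c);f=210/np.tan(np.radians(p['fovy']/2));q=np.array(p['R'])@np.array(X)+p['t'];return np.round([f*q[0]/q[2]+p['cx'],f*q[1]/q[2]+p['cy']],1)
E
python3 - <<'E'
from h import *
for n,c,z,u,v in [('bore','scene',.12,241.75,166.9),('bore','top',.12,364.2,200.9),('butt','scene',.137,338.8,274),('butt','top',.137,187.6,192.2),
 ('foot','scene',.062,336.6,303.2),
 ('blkA','scene',.062,296+22/2.5,232+172/2.5),('blkB','scene',.062,296+93/2.5,232+243/2.5),('blkC','scene',.062,296+340/2.5,232+82/2.5),
 ('blk1','top',.062,150+72/2.5,180+10/2.5),('blk2','top',.062,150+61/2.5,180+294/2.5),
 ('trim','scene',.062,296+187/2.5,232+125/2.5),('mod','scene',.062,296+265/2.5,232+73/2.5),('buf','top',.025,0,0)]:
    print(n,c,ray(c,u,v,z))
E
```

```text
bore scene [ 0.5527 -0.0425  0.12  ]
bore top [ 0.5514 -0.0451  0.12  ]
butt scene [0.6052 0.2533 0.137 ]
butt top [0.6007 0.251  0.137 ]
foot scene [0.6046 0.2542 0.062 ]
blkA scene [0.6381 0.2179 0.062 ]
blkB scene [0.6409 0.2829 0.062 ]
blkC scene [0.4353 0.307  0.062 ]
blk1 top [0.6427 0.2823 0.062 ]
blk2 top [0.4336 0.3048 0.062 ]
trim scene [0.5354 0.2628 0.062 ]
mod scene [0.4658 0.2692 0.062 ]
buf top [1.1391 0.6601 0.025 ]
```

```bash
cat >> h.py <<'E'
def plan(target,yaw_x,n=None,pos=None):
    "rows (tool units) to target with tool x at world angle yaw_x deg; 0.04 units of yaw per row first"
    from plant import telemetry
    s=telemetry.sense();R=Rotation.from_quat(s['orientation']);p=np.array(s['position']) if pos is None else pos
    d=np.array(target)-p;x=R.apply([1,0,0]);a=np.degrees(np.arctan2(x[1],x[0]));dy=(yaw_x-a+180)%360-180
    tilt=R.inv().apply([0,0,-1])
    print('pos',np.round(p,4),'yaw',round(a,2),'rotz units',round(-dy/180,4),'tilt',np.round(tilt,4),'dist mm',round(1e3*np.linalg.norm(d),1),'F',np.round(s['ft_force'],1),'t',round(s['t'],2))
    print('offset units in present frame',np.round(R.inv().apply(d)/.12,3),'in final frame',np.round((Rotation.from_euler('z',yaw_x,degrees=True)*Rotation.from_quat([1,0,0,0])).inv().apply(d)/.12,3))
    print('q',np.round(s['joint_positions'],2))
E
python3 - <<'E'
from h import *
for n,u,v in[('blue',318,283),('purple',295,300),('red',319,372)]:print(n,ray('scene',u,v,0))
plan([.603,.2525,.23],-6.5)
plan([.552,-.044,.23],-6.5)
E
```

```text
blue [0.5671 0.1767 0.    ]
purple [0.6208 0.1758 0.    ]
red [0.6813 0.297  0.    ]
pos [ 0.1964 -0.6197  0.2314] yaw 17.58 rotz units 0.1338 tilt [-0.e+00 -1.e-04  1.e+00] dist mm 962.3 F [-0.8 -0.2  0.9] t 0.7
offset units in present frame [ 5.426 -5.905  0.011] in final frame [ 2.544 -7.605  0.011]
q [ 1.53  0.5  -0.43  1.55  0.22  1.14 -0.21]
pos [ 0.1964 -0.6197  0.2314] yaw 17.58 rotz units 0.1338 tilt [-0.e+00 -1.e-04  1.e+00] dist mm 676.7 F [-0.8 -0.2  0.9] t 0.7
offset units in present frame [ 4.274 -3.678  0.011] in final frame [ 2.402 -5.102  0.011]
q [ 1.53  0.5  -0.43  1.55  0.22  1.14 -0.21]
```

Emit:
move_arm --rot '[[0,0,0.045],[0,0,0.045],[0,0,0.044]]' --offset '[[0,0,0],[0,0,0],[0,0,0]]' --jaw '[1,1,1]'

```text
t: 1.0
position: [0.1963, -0.6196, 0.2313]
orientation: [0.998, -0.06, 0.0, -0.0]
ft_force: [0.2, 1.0, 0.0]
grip_width: 0.0855
grasp_force: 0.0
```

Emit:
move_arm --rot '[[0,0,0],[0,0,0],[0,0,0],[0,0,0],[0,0,0],[0,0,0],[0,0,0],[0,0,0]]' --offset '[[0.12,-0.36,0],[0.12,-0.36,0],[0.12,-0.36,0],[0.12,-0.36,0],[0.12,-0.36,0],[0.12,-0.36,0],[0.12,-0.36,0],[0.12,-0.36,0]]' --jaw '[0.2,0.2,0.2,0.2,0.2,0.2,0.2,0.2]'

```text
t: 1.8
position: [0.3508, -0.2878, 0.2317]
orientation: [0.998, -0.057, 0.0, 0.0]
ft_force: [1.5, 0.4, -0.3]
grip_width: 0.0512
grasp_force: 0.0
```

Emit:
move_arm --rot '[[0,0,0],[0,0,0],[0,0,0],[0,0,0],[0,0,0],[0,0,0],[0,0,0],[0,0,0]]' --offset '[[0.12,-0.36,0],[0.12,-0.36,0],[0.12,-0.36,0],[0.12,-0.36,0],[0.12,-0.36,0],[0.12,-0.36,0],[0.12,-0.36,0],[0.12,-0.36,0]]' --jaw '[0.2,0.2,0.2,0.2,0.2,0.2,0.2,0.2]'

```text
t: 2.6
position: [0.5047, 0.0423, 0.2317]
orientation: [0.998, -0.057, 0.001, 0.0]
ft_force: [2.2, -0.0, 0.0]
grip_width: 0.0513
grasp_force: 0.0
```

```bash
python3 -c "
from h import *
plan([.603,.2525,.23],-6.5)"
```

```text
pos [0.5047 0.0423 0.2317] yaw -6.57 rotz units -0.0004 tilt [-1.1e-03 -4.0e-04  1.0e+00] dist mm 232.0 F [ 2.2 -0.   0. ] t 2.6
offset units in present frame [ 0.613 -1.834  0.014] in final frame [ 0.615 -1.833  0.014]
q [ 0.53  0.3  -0.79  1.9   0.24  1.04 -2.04]
```

Emit:
move_arm --rot '[[0,0,0],[0,0,0],[0,0,0],[0,0,0],[0,0,0],[0,0,0]]' --offset '[[0.12,-0.36,0],[0.12,-0.36,0],[0.12,-0.36,0],[0.12,-0.36,0],[0.12,-0.36,0],[0,0,0]]' --jaw '[0.2,0.2,0.2,0.2,0.2,0.2]'

```text
t: 3.2
position: [0.5996, 0.2555, 0.2312]
orientation: [0.999, -0.053, -0.0, -0.003]
ft_force: [-1.0, 1.0, 0.4]
grip_width: 0.0513
grasp_force: 0.0
```

```bash
python3 - <<'E'
from h import *
from plant import capture
import cv2
plan([.603,.2525,.091],-6.5)
a=capture('scene');b=capture('top')
cv2.imwrite('pics/c2.png',np.hstack([cv2.resize(a[190:340,260:460],(400,300)),cv2.resize(b[130:280,120:320],(400,300))]))
E
```

```text
pos [0.5996 0.2555 0.2312] yaw -6.09 rotz units 0.0023 tilt [9.e-04 6.e-03 1.e+00] dist mm 140.3 F [-1.   1.   0.4] t 3.2
offset units in present frame [0.032 0.029 1.168] in final frame [0.031 0.022 1.168]
q [ 0.08  0.58 -0.76  1.54  0.41  1.19 -2.43]
```

View pics/c2.png

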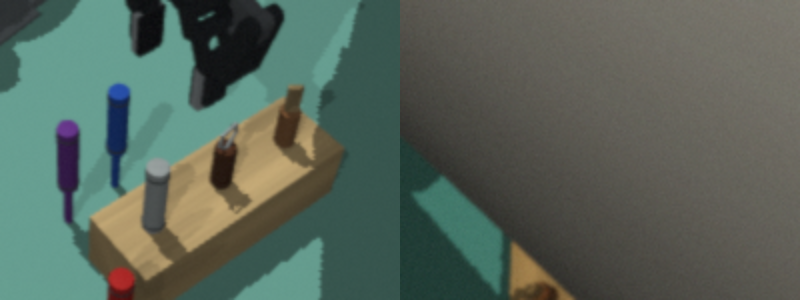

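The drift is upright beneath the open fingers (crop left, 156,195), and both neighbours and the look-alikes are clear. I'm going down.

Emit:
move_arm --rot '[[0,0,0],[0,0,0],[0,0,0],[0,0,0],[0,0,0],[0,0,0]]' --offset '[[0.03,0.025,0.2],[0,0,0.27],[0,0,0.27],[0,0,0.23],[0,0,0.2],[0,0,0]]' --jaw '[0.2,0.2,0.2,0.2,0.2,0.2]'

```text
t: 3.9
position: [0.6011, 0.2396, 0.0874]
orientation: [0.998, -0.058, -0.003, 0.002]
ft_force: [-0.4, -0.4, -0.5]
grip_width: 0.0514
grasp_force: 0.0
```

```bash
python3 - <<'E'
from h import *
from plant import capture
import cv2
plan([.603,.2525,.091],-6.5)
a=capture('scene')
cv2.imwrite('pics/c3.png',cv2.resize(a[200:335,270:450],(800,600)))
E
```

```text
pos [0.6011 0.2396 0.0874] yaw -6.69 rotz units -0.001 tilt [ 0.0053 -0.0049  1.    ] dist mm 13.5 F [-0.4 -0.4 -0.5] t 3.9
offset units in present frame [ 0.003 -0.109 -0.03 ] in final frame [ 0.003 -0.109 -0.03 ]
q [ 0.03  0.72 -0.66  1.65  0.52  0.96 -2.5 ]
```

View pics/c3.png

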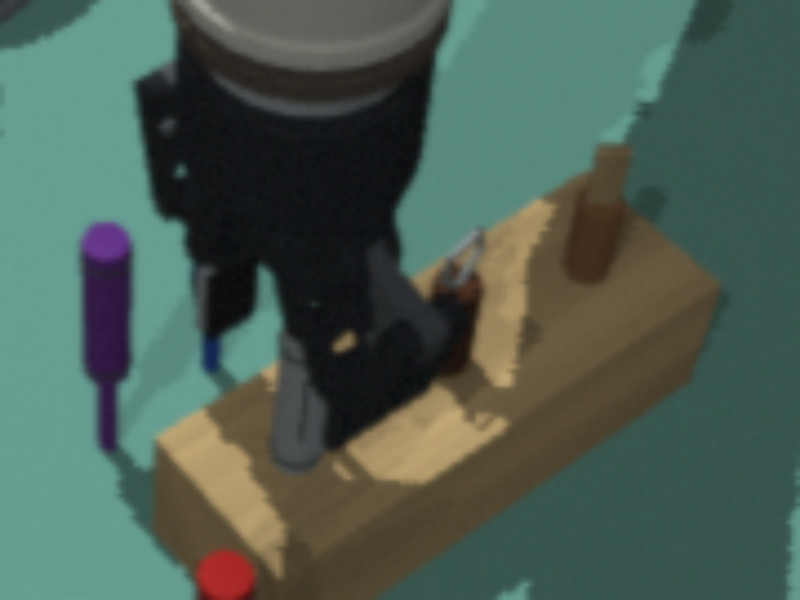

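Emit:
move_arm --rot '[[0,0,0],[0,0,0],[0,0,0],[0,0,0]]' --offset '[[0,-0.05,-0.015],[0,0,0],[0,0,0],[0,0,0]]' --jaw '[0.2,0.2,0.2,0.2]'

```text
t: 4.35
position: [0.6046, 0.25, 0.0938]
orientation: [0.998, -0.057, 0.001, -0.0]
ft_force: [-0.2, -0.0, 0.0]
grip_width: 0.0514
grasp_force: 0.0
```

```bash
python3 -c "
from h import *
plan([.603,.2525,.091],-6.5)"
```

```text
pos [0.6046 0.25   0.0938] yaw -6.53 rotz units -0.0002 tilt [-1.6e-03  5.0e-04  1.0e+00] dist mm 4.1 F [-0.2 -0.   0. ] t 4.35
offset units in present frame [-0.015 -0.019  0.023] in final frame [-0.015 -0.019  0.024]
q [ 0.02  0.72 -0.66  1.64  0.52  0.96 -2.5 ]
```

Emit:
move_arm --rot '[[0,0,0],[0,0,0],[0,0,0],[0,0,0],[0,0,0],[0,0,0],[0,0,0]]' --offset '[[-0.012,-0.02,0.01],[0,0,0],[0,0,0],[0,0,0],[0,0,0],[0,0,0],[0,0,0]]' --jaw '[0.2,0.2,-1,-1,-1,-1,-1]'

```text
t: 5.05
position: [0.6029, 0.2523, 0.0916]
orientation: [0.998, -0.057, 0.0, -0.0]
ft_force: [-0.1, 0.0, 0.5]
grip_width: 0.0165
grasp_force: 58.3
```

```bash
python3 -c "
from h import *
plan([.603,.2525,.091],-6.5)"
```

```text
pos [0.6029 0.2523 0.0916] yaw -6.54 rotz units -0.0002 tilt [-0.  0.  1.] dist mm 0.6 F [-0.1  0.   0.5] t 5.05
offset units in present frame [ 0.001 -0.001  0.005] in final frame [ 0.001 -0.001  0.005]
q [ 0.02  0.72 -0.65  1.64  0.51  0.96 -2.5 ]
```

Emit:
move_arm --rot '[[0,0,0],[0,0,0],[0,0,0],[0,0,0],[0,0,0],[0,0,0],[0,0,0],[0,0,0]]' --offset '[[0,0,-0.1],[0,0,-0.18],[0,0,-0.2],[0,0,-0.2],[0,0,-0.2],[0,0,-0.2],[0,0,-0.1],[0,0,0]]' --jaw '[-1,-1,-1,-1,-1,-1,-1,-1]'

```text
t: 5.85
position: [0.6038, 0.253, 0.2355]
orientation: [0.998, -0.057, 0.002, -0.001]
ft_force: [0.7, 0.3, -2.3]
grip_width: 0.0165
grasp_force: 58.6
```

```bash
python3 - <<'E'
from h import *
from plant import capture
import cv2
plan([.552,-.0438,.235],-6.5)
a=capture('scene')
cv2.imwrite('pics/c4.png',cv2.resize(a[170:305,270:450],(800,600),interpolation=cv2.INTER_CUBIC))
E
```

```text
pos [0.6038 0.253  0.2355] yaw -6.54 rotz units -0.0002 tilt [-0.0034  0.0017  1.    ] dist mm 301.3 F [ 0.7  0.3 -2.3] t 5.85
offset units in present frame [-1.470e-01  2.506e+00 -1.000e-03] in final frame [-0.149  2.506  0.004]
q [ 0.07  0.57 -0.73  1.53  0.4   1.19 -2.42]
```

View pics/c4.png

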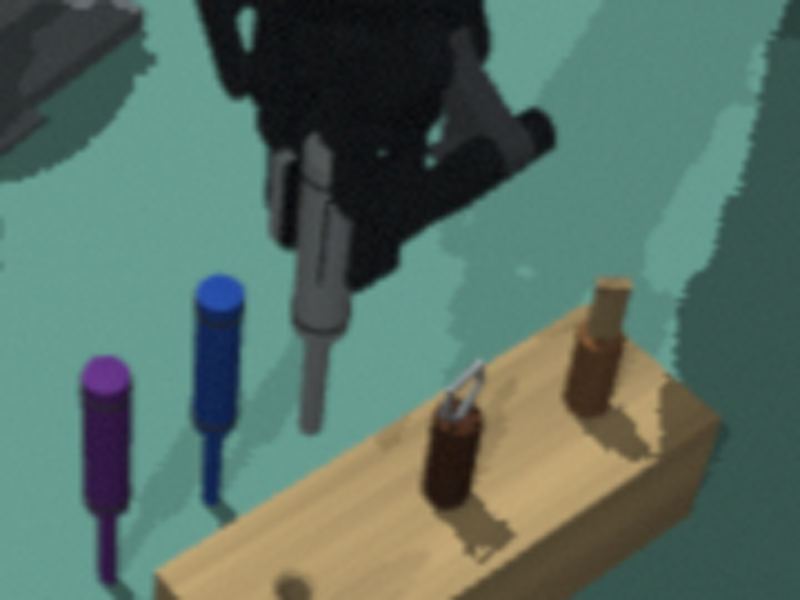

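The drift is held: tip at scene (340.2,266.3), empty hole at about (336,301.7). Next I compute the tip offset relative to the TCP.

```bash
python3 - <<'E'
from h import *
print('tip',ray('scene',340.2,266.2,.156),'hole',ray('scene',335.9,301.7,.062),'shoulder',ray('scene',270+320/4.444,170+325/4.444,.206))
print(proj('scene',[.6038,.253,.156]),proj('scene',[.6038,.253,.206]))
E
```

```text
tip [0.6049 0.2542 0.156 ] hole [0.6034 0.2516 0.062 ] shoulder [0.6052 0.2535 0.206 ]
[340.2 265.3] [342.5 242.4]
```

Emit:
move_arm --rot '[[0,0,0],[0,0,0],[0,0,0],[0,0,0],[0,0,0],[0,0,0],[0,0,0],[0,0,0]]' --offset '[[-0.02,0.2,0],[-0.02,0.36,0],[-0.02,0.36,0],[-0.02,0.36,0],[-0.02,0.36,0],[-0.02,0.36,0],[-0.02,0.32,0],[-0.01,0.186,0]]' --jaw '[-1,-1,-1,-1,-1,-1,-1,-1]'

```text
t: 6.7
position: [0.5486, -0.049, 0.2311]
orientation: [0.998, -0.059, -0.002, 0.001]
ft_force: [0.4, 0.4, -2.5]
grip_width: 0.0169
grasp_force: 58.9
```

Emit:
move_arm --rot '[[0,0,0],[0,0,0],[0,0,0],[0,0,0],[0,0,0]]' --offset '[[0,0,0],[0,0,0],[0,0,0],[0,0,0],[0,0,0]]' --jaw '[-1,-1,-1,-1,-1]'

```text
t: 7.2
position: [0.5508, -0.043, 0.233]
orientation: [0.998, -0.056, -0.0, -0.0]
ft_force: [0.0, -1.0, -2.5]
grip_width: 0.0166
grasp_force: 58.9
```

```bash
python3 - <<'E'
from h import *
from plant import capture
import cv2
plan([.552,-.0438,.235],-6.5)
a=capture('scene');b=capture('top')
cv2.imwrite('pics/c5.png',np.hstack([cv2.resize(a[110:210,190:290],(400,400),interpolation=cv2.INTER_CUBIC),cv2.resize(b[150:250,315:415],(400,400),interpolation=cv2.INTER_CUBIC)]))
E
```

```text
pos [ 0.5508 -0.043   0.233 ] yaw -6.42 rotz units 0.0005 tilt [2.e-04 4.e-04 1.e+00] dist mm 2.5 F [ 0.  -1.  -2.5] t 7.2
offset units in present frame [ 0.011  0.005 -0.017] in final frame [ 0.011  0.005 -0.017]
q [ 0.62  0.38 -0.74  1.79  0.29  1.08 -1.9 ]
```

View pics/c5.png

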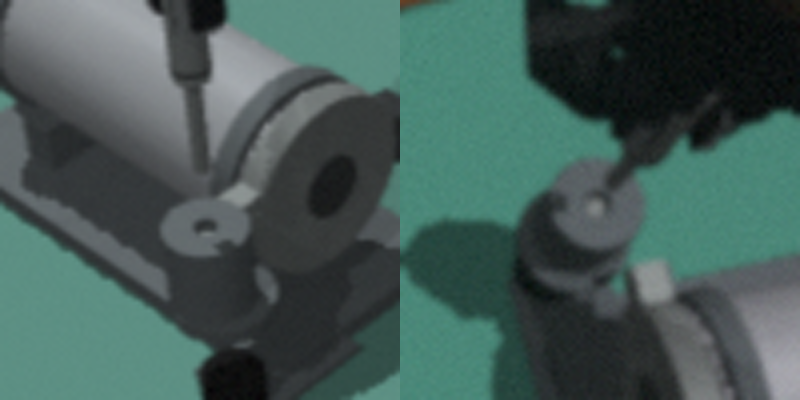

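Scene: tip (241.2,154.5), bore (241.8,166.8). Top: tip (368.2,197), bore (364.1,201.3).

```bash
python3 - <<'E'
from h import *
zt=.233-.0796
a=ray('scene',241.2,154.5,zt),ray('top',368.2,197,zt);b=ray('scene',241.8,166.8,.12),ray('top',364.1,201.3,.12)
print(a,b,b[0]-a[0],b[1]-a[1])
d=((b[0]-a[0])+(b[1]-a[1]))/2;d[2]=0
from plant import telemetry
plan(np.array(telemetry.sense()['position'])+d,-6.5)
E
```

```text
(array([ 0.5546, -0.0372,  0.1534]), array([ 0.5493, -0.0443,  0.1534])) (array([ 0.5525, -0.0426,  0.12  ]), array([ 0.5507, -0.0448,  0.12  ])) [-0.0021 -0.0054 -0.0334] [ 0.0014 -0.0005 -0.0334]
pos [ 0.5508 -0.0435  0.2331] yaw -6.46 rotz units 0.0002 tilt [-0.e+00  2.e-04  1.e+00] dist mm 3.0 F [-0.3 -0.7 -1.8] t 7.3
offset units in present frame [-0.     0.025 -0.   ] in final frame [-0.     0.025  0.   ]
q [ 0.62  0.38 -0.74  1.79  0.29  1.08 -1.9 ]
```

Emit:
move_arm --rot '[[0,0,0],[0,0,0],[0,0,0],[0,0,0],[0,0,0],[0,0,0]]' --offset '[[0,0.01,0.1],[0,0,0.1],[0,0,0.02],[0,0,0],[0,0,0],[0,0,0]]' --jaw '[-1,-1,-1,-1,-1,-1]'

```text
t: 7.9
position: [0.551, -0.0455, 0.2071]
orientation: [0.998, -0.057, 0.0, -0.0]
ft_force: [-0.0, -0.4, -1.3]
grip_width: 0.0169
grasp_force: 58.9
```

```bash
python3 - <<'E'
from h import *
from plant import capture
import cv2
plan([.5516,-.0438,.235],-6.5)
a=capture('scene');b=capture('top')
cv2.imwrite('pics/c6.png',np.hstack([cv2.resize(a[135:195,215:275],(400,400),interpolation=cv2.INTER_CUBIC),cv2.resize(b[170:230,335:395],(400,400),interpolation=cv2.INTER_CUBIC)]))
E
```

```text
pos [ 0.551  -0.0455  0.2071] yaw -6.54 rotz units -0.0002 tilt [-8.e-04  1.e-04  1.e+00] dist mm 28.0 F [-0.  -0.4 -1.3] t 7.9
offset units in present frame [ 0.004 -0.015 -0.233] in final frame [ 0.004 -0.015 -0.233]
q [ 0.61  0.41 -0.72  1.82  0.31  1.03 -1.92]
```

View pics/c6.png

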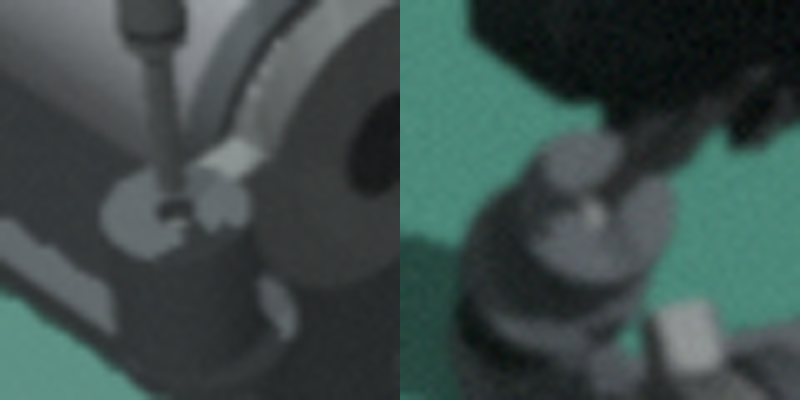

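Scene: tip at crop (172,195), bore (175,212). Top: tip about (610,200), bore (593,213).

```bash
python3 - <<'E'
from h import *
k=6.667;zt=.2071-.0796
S=lambda x,y,z:ray('scene',215+x/k,135+y/k,z); T=lambda x,y,z:ray('top',335+(x-400)/k,170+y/k,z)
print(S(172,195,zt),T(610,200,zt));print(S(175,212,.12),T(593,213,.12))
print((S(175,212,.12)-S(172,195,zt))*1e3,(T(593,213,.12)-T(610,200,zt))*1e3)
E
```

```text
[ 0.5544 -0.0422  0.1275] [ 0.5507 -0.0474  0.1275]
[ 0.5532 -0.0433  0.12  ] [ 0.5496 -0.0444  0.12  ]
[-1.2 -1.1 -7.5] [-1.1  3.  -7.5]
```

Emit:
move_arm --rot '[[0,0,0],[0,0,0],[0,0,0],[0,0,0],[0,0,0],[0,0,0],[0,0,0],[0,0,0]]' --offset '[[-0.004,-0.003,0.02],[0,0,0.02],[0,0,0.015],[0,0,0.005],[0,0,0.005],[0,0,0.005],[0,0,0.005],[0,0,0]]' --jaw '[-1,-1,-1,-1,-1,-1,-1,-1]'

```text
t: 8.8
position: [0.5501, -0.0452, 0.1977]
orientation: [0.998, -0.057, 0.0, -0.0]
ft_force: [-0.2, 0.3, -2.3]
grip_width: 0.0163
grasp_force: 58.9
```

Emit:
move_arm --rot '[[0,0,0],[0,0,0],[0,0,0],[0,0,0]]' --offset '[[0,0,0.006],[0,0,0.006],[0,0,0.006],[0,0,0]]' --jaw '[-1,-1,-1,-1]'

```text
t: 9.2
position: [0.5501, -0.0452, 0.1954]
orientation: [0.998, -0.057, -0.0, -0.0]
ft_force: [0.9, -0.3, -1.8]
grip_width: 0.0166
grasp_force: 58.9
```

Emit:
move_arm --rot '[[0,0,0],[0,0,0],[0,0,0],[0,0,0],[0,0,0]]' --offset '[[0,0,0.006],[0,0,0.006],[0,0,0.006],[0,0,0.006],[0,0,0]]' --jaw '[-1,-1,-1,-1,-1]'

```text
t: 9.7
position: [0.5503, -0.0452, 0.193]
orientation: [0.998, -0.057, 0.0, 0.0]
ft_force: [-0.5, 0.2, 1.9]
grip_width: 0.0166
grasp_force: 59.3
```

```bash
python3 -c "
from plant import telemetry
import numpy as np
s=telemetry.sense();print(s['ft_force'],s['moment'],s['position'])"
```

```text
[-0.48503968  0.23638593  1.90818904] [0.06939832 0.19984346 0.01692115] [ 0.55034066 -0.04515385  0.19300832]
```

Emit:
move_arm --rot '[[0,0,0],[0,0,0],[0,0,0],[0,0,0]]' --offset '[[0,0,0.006],[0,0,0.006],[0,0,0.006],[0,0,0.006]]' --jaw '[-1,-1,-1,-1]'

```text
t: 10.1
position: [0.5506, -0.0451, 0.1907]
orientation: [0.998, -0.057, 0.001, 0.0]
ft_force: [-1.2, -0.5, 5.2]
grip_width: 0.0167
grasp_force: 59.5
```

Emit:
move_arm --rot '[[0,0,0],[0,0,0],[0,0,0],[0,0,0]]' --offset '[[0,0,0.006],[0,0,0.006],[0,0,0.006],[0,0,0.006]]' --jaw '[-1,-1,-1,-1]'

```text
t: 10.5
position: [0.5506, -0.0452, 0.1878]
orientation: [0.998, -0.057, 0.001, 0.0]
ft_force: [-1.5, 1.1, 5.7]
grip_width: 0.0166
grasp_force: 59.5
```

Emit:
move_arm --rot '[[0,0,0],[0,0,0],[0,0,0],[0,0,0],[0,0,0],[0,0,0],[0,0,0],[0,0,0]]' --offset '[[0,0,0.006],[0,0,0.006],[0,0,0.006],[0,0,0.006],[0,0,0.006],[0,0,0.006],[0,0,0.006],[0,0,0.006]]' --jaw '[-1,-1,-1,-1,-1,-1,-1,-1]'

```text
t: 11.3
position: [0.5506, -0.0452, 0.182]
orientation: [0.998, -0.057, 0.001, 0.0]
ft_force: [-1.6, 0.3, 6.1]
grip_width: 0.0165
grasp_force: 59.5
```

Emit:
move_arm --rot '[[0,0,0],[0,0,0],[0,0,0],[0,0,0],[0,0,0],[0,0,0],[0,0,0],[0,0,0]]' --offset '[[0,0,0.006],[0,0,0.006],[0,0,0.006],[0,0,0.006],[0,0,0.006],[0,0,0.006],[0,0,0.006],[0,0,0.006]]' --jaw '[-1,-1,-1,-1,-1,-1,-1,-1]'

```text
t: 12.1
position: [0.5506, -0.0451, 0.1762]
orientation: [0.998, -0.057, 0.0, 0.0]
ft_force: [-1.0, -0.3, 5.4]
grip_width: 0.0165
grasp_force: 59.5
```

Emit:
move_arm --rot '[[0,0,0],[0,0,0],[0,0,0],[0,0,0],[0,0,0],[0,0,0],[0,0,0],[0,0,0]]' --offset '[[0,0,0.006],[0,0,0.006],[0,0,0.006],[0,0,0.006],[0,0,0.006],[0,0,0.006],[0,0,0.006],[0,0,0.006]]' --jaw '[-1,-1,-1,-1,-1,-1,-1,-1]'

```text
t: 12.9
position: [0.5506, -0.0452, 0.1705]
orientation: [0.998, -0.057, 0.001, 0.0]
ft_force: [-2.1, -0.8, 7.4]
grip_width: 0.0166
grasp_force: 59.5
```

Emit:
move_arm --rot '[[0,0,0],[0,0,0],[0,0,0],[0,0,0],[0,0,0],[0,0,0],[0,0,0],[0,0,0]]' --offset '[[0,0,0.005],[0,0,0.005],[0,0,0.005],[0,0,0.005],[0,0,0.005],[0,0,0.005],[0,0,0.004],[0,0,0.004]]' --jaw '[-1,-1,-1,-1,-1,-1,-1,-1]'

```text
t: 13.7
position: [0.5506, -0.0451, 0.1659]
orientation: [0.998, -0.057, 0.001, 0.0]
ft_force: [-1.7, -0.5, 6.3]
grip_width: 0.0168
grasp_force: 59.5
```

Emit:
move_arm --rot '[[0,0,0],[0,0,0],[0,0,0],[0,0,0],[0,0,0],[0,0,0],[0,0,0]]' --offset '[[0,0,0.004],[0,0,0.004],[0,0,0.004],[0,0,0.003],[0,0,0.003],[0,0,0.003],[0,0,0.002]]' --jaw '[-1,-1,-1,-1,-1,-1,-1]'

```text
t: 14.4
position: [0.5506, -0.0451, 0.1632]
orientation: [0.998, -0.057, 0.001, 0.0]
ft_force: [-1.6, -0.4, 5.9]
grip_width: 0.0172
grasp_force: 59.5
```

Emit:
move_arm --rot '[[0,0,0],[0,0,0],[0,0,0],[0,0,0]]' --offset '[[0,0,0.002],[0,0,0.002],[0,0,0.002],[0,0,0.002]]' --jaw '[-1,-1,-1,-1]'

```text
t: 14.8
position: [0.5506, -0.0451, 0.1622]
orientation: [0.998, -0.057, 0.001, 0.0]
ft_force: [-1.4, -0.1, 6.0]
grip_width: 0.0167
grasp_force: 59.5
```

Emit:
move_arm --rot '[[0,0,0],[0,0,0],[0,0,0]]' --offset '[[0,0,0.002],[0,0,0.002],[0,0,0.002]]' --jaw '[-1,-1,-1]'

```text
t: 15.1
position: [0.5506, -0.0451, 0.1615]
orientation: [0.998, -0.057, 0.001, 0.0]
ft_force: [-2.0, -0.7, 6.4]
grip_width: 0.0168
grasp_force: 59.5
```

Emit:
move_arm --rot '[[0,0,0],[0,0,0]]' --offset '[[0,0,0.002],[0,0,0.002]]' --jaw '[-1,-1]'

```text
t: 15.3
position: [0.5508, -0.0452, 0.1613]
orientation: [0.998, -0.057, 0.001, 0.0]
ft_force: [-2.2, -0.4, 9.3]
grip_width: 0.0165
grasp_force: 59.8
```

Emit:
move_arm --rot '[[0,0,0],[0,0,0]]' --offset '[[0,0,0.002],[0,0,0.002]]' --jaw '[-1,-1]'

```text
t: 15.5
position: [0.5509, -0.0451, 0.1612]
orientation: [0.998, -0.057, 0.001, 0.0]
ft_force: [-2.4, -0.2, 12.1]
grip_width: 0.0165
grasp_force: 60.1
```

Emit:
move_arm --rot '[[0,0,0],[0,0,0],[0,0,0]]' --offset '[[0,0,0.002],[0,0,0.001],[0,0,0]]' --jaw '[-1,-1,-1]'

```text
t: 15.8
position: [0.551, -0.0451, 0.1612]
orientation: [0.998, -0.057, 0.001, 0.0]
ft_force: [-3.4, 0.1, 13.2]
grip_width: 0.0164
grasp_force: 60.3
```

The pin has landed: it came up solid at the expected height, with about 15 N bearing. I'm withdrawing straight up.

Emit:
move_arm --rot '[[0,0,0],[0,0,0],[0,0,0],[0,0,0],[0,0,0],[0,0,0],[0,0,0],[0,0,0]]' --offset '[[0,0,-0.02],[0,0,-0.06],[0,0,-0.1],[0,0,-0.1],[0,0,-0.1],[0,0,-0.15],[0,0,-0.1],[0,0,0]]' --jaw '[-1,-1,-1,-1,-1,-1,-1,-1]'

```text
t: 16.6
position: [0.5515, -0.0453, 0.2373]
orientation: [0.998, -0.057, 0.002, 0.0]
ft_force: [-0.8, -0.6, -2.0]
grip_width: 0.0168
grasp_force: 58.7
```

```bash
python3 -c "
from h import *
plan([.6032,.2523,.235],-6.5)"
```

```text
pos [ 0.5515 -0.0453  0.2373] yaw -6.56 rotz units -0.0003 tilt [-4.e-03 -5.e-04  1.e+00] dist mm 302.0 F [-0.8 -0.6 -2. ] t 16.6
offset units in present frame [ 0.145 -2.513  0.018] in final frame [ 0.147 -2.512  0.019]
q [ 0.63  0.37 -0.74  1.79  0.28  1.09 -1.9 ]
```

Emit:
move_arm --rot '[[0,0,0],[0,0,0],[0,0,0],[0,0,0],[0,0,0],[0,0,0],[0,0,0],[0,0,0]]' --offset '[[0.02,-0.2,0],[0.02,-0.36,0],[0.02,-0.36,0],[0.02,-0.36,0],[0.02,-0.36,0],[0.02,-0.36,0],[0.02,-0.32,0],[0.005,-0.19,0]]' --jaw '[-1,-1,-1,-1,-1,-1,-1,-1]'

```text
t: 17.4
position: [0.6007, 0.2562, 0.2341]
orientation: [0.998, -0.055, -0.001, -0.001]
ft_force: [-0.6, 0.4, -2.3]
grip_width: 0.0166
grasp_force: 58.9
```

Emit:
move_arm --rot '[[0,0,0],[0,0,0],[0,0,0],[0,0,0],[0,0,0],[0,0,0]]' --offset '[[0,0,0],[0,0,0],[0,0,0],[0,0,0],[0,0,0],[0,0,0]]' --jaw '[-1,-1,-1,-1,-1,-1]'

```text
t: 18.0
position: [0.602, 0.2511, 0.2351]
orientation: [0.998, -0.058, 0.0, 0.0]
ft_force: [-0.6, -0.2, -1.9]
grip_width: 0.0165
grasp_force: 58.9
```

```bash
python3 -c "
from h import *
plan([.6032,.2523,.152],-6.5)"
```

```text
pos [0.602  0.2511 0.2351] yaw -6.62 rotz units -0.0007 tilt [-4.e-04 -3.e-04  1.e+00] dist mm 83.1 F [-0.6 -0.2 -1.9] t 18.0
offset units in present frame [ 0.008 -0.011  0.692] in final frame [ 0.008 -0.011  0.692]
q [ 0.07  0.57 -0.74  1.53  0.41  1.19 -2.43]
```

Emit:
move_arm --rot '[[0,0,0],[0,0,0],[0,0,0],[0,0,0],[0,0,0],[0,0,0],[0,0,0]]' --offset '[[0.008,-0.01,0.15],[0,0,0.2],[0,0,0.2],[0,0,0.14],[0,0,0],[0,0,0],[0,0,0]]' --jaw '[-1,-1,-1,-1,-1,-1,-1]'

```text
t: 18.7
position: [0.6036, 0.2539, 0.1534]
orientation: [0.998, -0.057, 0.001, -0.001]
ft_force: [-0.0, -0.3, -1.6]
grip_width: 0.0167
grasp_force: 58.9
```

```bash
python3 - <<'E'
from h import *
from plant import capture
import cv2
plan([.6032,.2523,.0916],-6.5)
a=capture('scene')
cv2.imwrite('pics/c7.png',cv2.resize(a[245:335,290:410],(800,600),interpolation=cv2.INTER_CUBIC))
E
```

```text
pos [0.6036 0.2539 0.1534] yaw -6.53 rotz units -0.0002 tilt [-0.0018  0.0013  1.    ] dist mm 61.8 F [-0.  -0.3 -1.6] t 18.7
offset units in present frame [-0.003  0.015  0.515] in final frame [-0.002  0.014  0.515]
q [ 0.04  0.66 -0.7   1.6   0.47  1.06 -2.47]
```

View pics/c7.png

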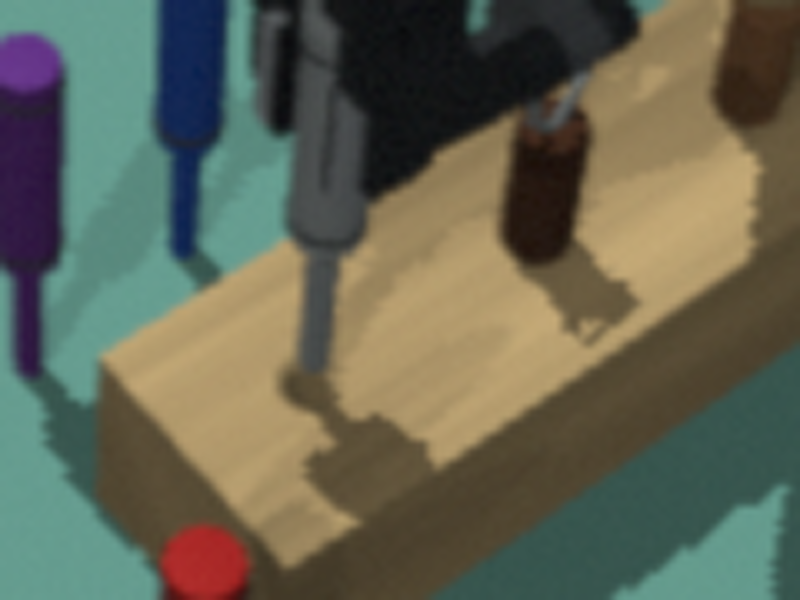

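Scene crop: tip (315,366), hole about (307,388).

```bash
python3 - <<'E'
from h import *
k=6.667;S=lambda x,y,z:ray('scene',290+x/k,245+y/k,z)
print(S(315,366,.0738),S(307,388,.062))
plan([.6032,.2523,.0916],-6.5)
E
```

```text
[0.6056 0.2557 0.0738] [0.6052 0.2536 0.062 ]
pos [0.6037 0.2539 0.1536] yaw -6.53 rotz units -0.0002 tilt [-0.0022  0.0014  1.    ] dist mm 62.0 F [ 0.2  0.4 -1.6] t 18.75
offset units in present frame [-0.004  0.014  0.516] in final frame [-0.003  0.014  0.516]
q [ 0.04  0.65 -0.7   1.6   0.47  1.06 -2.47]
```

Emit:
move_arm --rot '[[0,0,0],[0,0,0],[0,0,0],[0,0,0],[0,0,0],[0,0,0],[0,0,0]]' --offset '[[-0.002,0.008,0.02],[0,0,0.02],[0,0,0.02],[0,0,0.02],[0,0,0.02],[0,0,0.02],[0,0,0]]' --jaw '[-1,-1,-1,-1,-1,-1,-1]'

```text
t: 19.45
position: [0.6022, 0.2521, 0.1372]
orientation: [0.998, -0.057, -0.0, 0.0]
ft_force: [-1.0, -0.3, -1.3]
grip_width: 0.0166
grasp_force: 58.9
```

```bash
python3 -c "
from h import *
plan([.6032,.2523,.0916],-6.5)"
```

```text
pos [0.6022 0.2521 0.1372] yaw -6.54 rotz units -0.0002 tilt [ 7.e-04 -4.e-04  1.e+00] dist mm 45.6 F [-1.  -0.3 -1.3] t 19.45
offset units in present frame [ 0.008 -0.003  0.38 ] in final frame [ 0.008 -0.003  0.38 ]
q [ 0.04  0.67 -0.69  1.61  0.48  1.03 -2.48]
```

Emit:
move_arm --rot '[[0,0,0],[0,0,0],[0,0,0],[0,0,0],[0,0,0],[0,0,0],[0,0,0],[0,0,0]]' --offset '[[0.006,-0.003,0.05],[0,0,0.06],[0,0,0.06],[0,0,0.06],[0,0,0.06],[0,0,0.04],[0,0,0.02],[0,0,0]]' --jaw '[-1,-1,-1,-1,-1,-1,-1,-1]'

```text
t: 20.25
position: [0.603, 0.2525, 0.0953]
orientation: [0.998, -0.057, -0.0, 0.0]
ft_force: [-0.9, -0.3, -1.8]
grip_width: 0.0162
grasp_force: 58.9
```

Emit:
move_arm --rot '[[0,0,0],[0,0,0],[0,0,0]]' --offset '[[0,0,0.006],[0,0,0.006],[0,0,0]]' --jaw '[-1,-1,-1]'

```text
t: 20.55
position: [0.6034, 0.2526, 0.0945]
orientation: [0.998, -0.057, 0.0, -0.0]
ft_force: [0.4, -0.3, -1.8]
grip_width: 0.0168
grasp_force: 58.9
```

Emit:
move_arm --rot '[[0,0,0],[0,0,0],[0,0,0],[0,0,0],[0,0,0]]' --offset '[[0,0,0.007],[0,0,0.006],[0,0,0.005],[0,0,0.004],[0,0,0]]' --jaw '[-1,-1,-1,-1,-1]'

```text
t: 21.05
position: [0.6032, 0.2525, 0.0916]
orientation: [0.998, -0.057, -0.0, -0.0]
ft_force: [0.2, 0.2, -1.4]
grip_width: 0.0169
grasp_force: 59.1
```

Emit:
move_arm --rot '[[0,0,0],[0,0,0],[0,0,0]]' --offset '[[0,0,0.003],[0,0,0.003],[0,0,0]]' --jaw '[-1,-1,-1]'

```text
t: 21.35
position: [0.6034, 0.2526, 0.0915]
orientation: [0.998, -0.057, 0.0, 0.0]
ft_force: [-2.3, -0.6, 4.3]
grip_width: 0.0167
grasp_force: 59.6
```

Seated on the shoulder. Release to a half opening, then rise.

Emit:
move_arm --rot '[[0,0,0],[0,0,0],[0,0,0],[0,0,0],[0,0,0]]' --offset '[[0,0,0],[0,0,0],[0,0,0],[0,0,0],[0,0,0]]' --jaw '[0.2,0.2,0.2,0.2,0.2]'

```text
t: 21.85
position: [0.6032, 0.2525, 0.0908]
orientation: [0.998, -0.057, -0.0, -0.0]
ft_force: [-0.1, 0.1, 0.4]
grip_width: 0.0514
grasp_force: 0.0
```

Emit:
move_arm --rot '[[0,0,0],[0,0,0],[0,0,0],[0,0,0],[0,0,0],[0,0,0],[0,0,0]]' --offset '[[0,0,-0.05],[0,0,-0.15],[0,0,-0.2],[0,0,-0.3],[0,0,-0.3],[0,0,-0.3],[0,0,-0.1]]' --jaw '[0.2,0.2,0.2,0.2,0.2,0.2,0.2]'

```text
t: 22.55
position: [0.605, 0.2543, 0.2654]
orientation: [0.998, -0.057, 0.004, -0.002]
ft_force: [-0.1, 1.7, 1.0]
grip_width: 0.0514
grasp_force: 0.0
```

Emit:
move_arm --rot '[[0,0,0],[0,0,0],[0,0,0],[0,0,0],[0,0,0],[0,0,0],[0,0,0],[0,0,0]]' --offset '[[-0.2,0.2,0],[-0.2,0.2,0],[-0.2,0.2,0],[-0.2,0.2,0],[0,0,0],[0,0,0],[0,0,0],[0,0,0]]' --jaw '[0.2,0.2,0.2,0.2,0.2,0.2,0.2,0.2]'

```text
t: 23.35
position: [0.4977, 0.1691, 0.2592]
orientation: [0.998, -0.057, 0.0, -0.001]
ft_force: [0.8, 0.1, -0.0]
grip_width: 0.0511
grasp_force: 0.0
```

```bash
python3 - <<'E'
from plant import capture,telemetry
import cv2
print(telemetry.sense()['position'])
a=capture('scene')
cv2.imwrite('pics/c8.png',cv2.resize(a[130:370,180:500],(800,600),interpolation=cv2.INTER_CUBIC))
E
```

```text
[0.49765242 0.16908303 0.25916117]
```

View pics/c8.png

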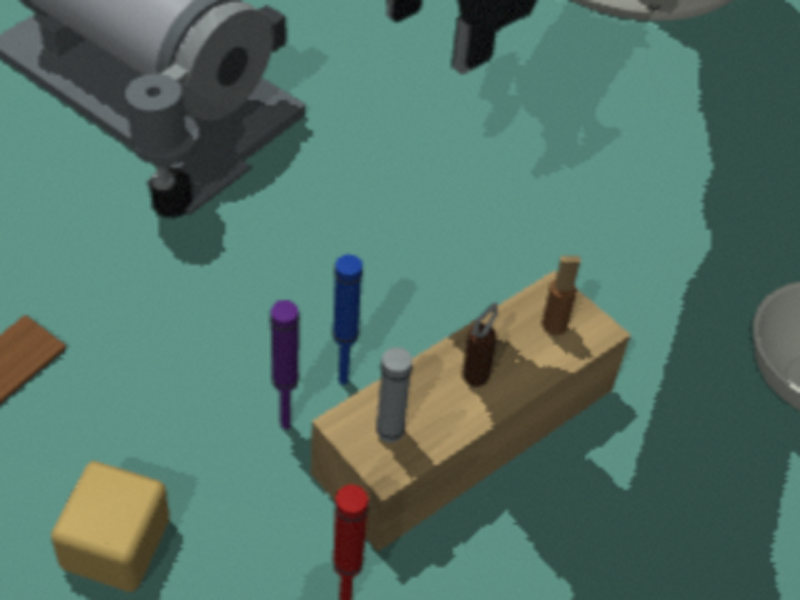

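The drift stands in its own hole (crop 394,395). The pin's head is down on the buffer (170,185), and everything else is undisturbed.

```bash
python3 -c "
from plant import arm
print(arm.close_job())"
```

```text
the job is handed in; nothing more can be done
None
```

The hinge pin is pressed down onto the rubber buffer with readings of about 15 N at most, the drift stands back upright in its own hole and is released, and I handed the job in at about 23 s; no verdict came back.

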